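Press a coin case shut with the crank press

ROBOT

A 6-joint arm with a two-finger parallel gripper is mounted at the origin on the work surface. World frame = base frame: x ahead of the robot, y to its left, z up, the work surface at z = 0. Lengths are in m, angles in rad, forces in N, time in s.
With the tool pointing down it reaches from about 0.3 to 0.875 m from the base axis. Payload 6.4 kg.
Tool frame: the origin (TCP) lies on the centre line of the jaws, within the pads' length; the fingertips stand ctrl.tip_extent ahead of it and the grasp point (between the pads) lies 8 mm behind it (ctrl.tip_extent is the distance from the TCP to the fingertips, in m); z points along the fingers, y is the line along which they close (so a half turn about z gives the same grasp; the last joint's range is limited). The gripper opens to 85 mm and grips with 20 to 120 N. Pads are 22 mm wide; open, the fingers measure 114 mm over their backs; the gripper's body (76 mm by 85 mm) begins 54 mm behind the grasp point. The pads swing forward as they close: fully open they stand 13 mm farther back than shut.
Start: joints at [1.093, 0.181, 1.607, -0, 1.354, -0.206], TCP at [0.154, 0.554, 0.242] pointing down, gripper open.
Joint ranges: [-2.99, 2.99], [-0.89, 2.07], [0.3, 2.58], [-1.14, 4.28], [0, 2.63], [-3.12, 3.12]. Speed limits (rad/s): [2.57, 2.57, 3.01, 3.14, 3.14, 3.14].

INTERFACE

Orientations are given as a unit quaternion [w, x, y, z].
In Python, from bench import ctrl gives the robot as it stands.
- The arm moves only by the shell command python3 -m handwheel 'ROWS'. ROWS is JSON, a list of rows, each a list of 7 numbers: the turn, a rotation vector about the tool's x, y, z as a fraction of full scale, then the shift along the tool's x, y, z as a fraction of full scale, then the opening, from 0 (shut) to 1 (fully open). In form: [[rx, ry, rz, x, y, z, jaw], ...]. A call has exactly 8 rows; each row shifts and turns the commanded pose from where the row before left it, along the tool's axes as they then stand; what a row does not reach is not made up. Full scale, the value 1, is 300 mm for a shift and pi rad for a turn. A row lasts 1/10 s, in which the tool goes at most 50 mm and 8.59 degrees, less where a joint would pass 70% of its speed; a pose out of reach is approached as far as the arm can. A call with a number of a shift or a turn outside -1 to 1 is refused whole. A call with a gripper value outside its range is refused whole. The fingers move at their own pace and stop on an object; the grip force is fixed at half the most. Time passes only in rows, so rows that do not move let the fingers close, or fill a call up. It gives the time, the measured TCP pose, the force, the opening and the grip force at its end, in the units of the state.
- ctrl.get_obs(): the state, without advancing time (a new reading comes with each control period).
- ctrl.camera(name): name is "scene" or "side" or "wrist"; returns the picture (480x640x3 uint8, blue, green, red); there is no depth.
- ctrl.camera_model(name): a dict with "camera_matrix" (3x3 intrinsics, pixels), "cam_to_world" (4x4, takes a point from camera to world coordinates). Camera axes: x right, y up, looking along -z (the intrinsics and any distortion apply to the point x, -y, -z); pixel columns grow to the right and rows downward; lengths in m; the calibration is good to about 2 mm. A picture is of the moment at which its call begins: read the wrist's pose just before it. camera_model takes no time and is no camera call; for the wrist camera it gives the pose at the moment of the call.
- ctrl.hand_in(): hands the job in; it is judged then, once.
The state is a dict: "time_s": time; "q": joint angles; "dq": joint speeds; "joint_efforts": joint torques, N m; "eef_pos": TCP position; "eef_rot": TCP orientation; "wrist_force": force on the tool from outside, world axes, zero at the start; "torque": the same for the moment, N m; "opening": opening from 0.0 (shut) to 1.0 (fully open); "grasp_force": force on a finger pad.
Only numpy, scipy, OpenCV 4.12 (cv2) and the standard library are available. Lean on these libraries where they do the work, as an engineer would, in place of code of your own. Each camera call takes 0.05 s, during which the arm holds its last target. There are 200 camera calls.

TASK

Lay the wooden coin case in the channel of the crank press with its brass cap towards the ram, then hold the crank by its loose wooden sleeve and wind the ram in until the cap is fully home and the ram bears on it firmly, with about 30 N, never over 45. The crank is sprung: keep hold of the sleeve and wind it back under control to its rest before letting go. Leave the closed case lying in the channel and do not disturb the bottles, dish and cup.

Things in the scene. Friction and masses are not known exactly. Their poses are not given: they have to be found in the camera images.
- press: dark iron press fixed to the counter, base plate 120 x 290 mm, 20 mm thick. Origin under the centre of the base, z up, y along the press: the channel lies on the -y half, the gear housing (70 x 80 mm, 80 mm high, centred at y = +85 mm) with the crank on the +y half. Nothing but the crank stands higher than 85 mm
- channel (a point): centre of the channel floor, 30 mm above the counter (press frame 0, -55, 30 mm), where the middle of the case's underside belongs, within 8 mm along press y. Channel 42 mm wide inside, walls 8 mm above its floor, axes as the press. A locked iron stop block (50 mm wide, top 71 mm up) closes its -y end, its face anywhere from press y -115 to -103 mm, not measured: the ram pushes the case against it
- ram: steel ram, a 26 mm disc on a 14 mm rod, 48 mm above the counter. Origin at the centre of its pressing face, at rest at press y = +15 mm. The rod moves towards press -y, 13 mm per rad of the crank; a buffer spring between rod and disc gives 1 mm per 10 N. Pressing on the home cap must reach about 30 N (20 at least) and never 45 N
- crank (a joint): crank angle, rad: 0 at its rest stop, grows counter-clockwise seen from above, hard stop at 5.2. The 30 N are reached somewhere between 3.3 and 4.5, to be felt; below 3.0 the cap is never home, below 1.9 only the loose case is slid along. A spring pulls it back: 0.09 N m at 0 and 0.03 N m more per rad, plus 0.02 N m friction and 0.02 N m per rad/s drag; let go when wound up, it flies back
- axle (a point): point on the vertical crank axis, 130 mm above the counter, level with the sleeve's middle; axes as the press. Load felt at the sleeve besides the spring: 2.4 N per 10 N at the ram. The cap slides in at about 12 N at the ram (2.8 N at the sleeve, 0.16 N m at the crank); once it is home the load rises by 13 N at the ram per 0.1 rad, so 30 N are 7.1 N at the sleeve (0.39 N m) besides the spring
- sleeve: turned wooden grip sleeve, upright, 24 mm across and 56 mm tall (102 to 158 mm above the counter), spinning freely on its pin at 55 mm from the crank axis. Origin at its centre. At rest it stands on the press's +y side of the axis. The crank arm below it has its top 94 mm above the counter; the pin's end stands 4 mm above the sleeve
- case_center (a point): centre of the coin case, a dark wooden block 70 x 36 x 36 mm, 0.25 kg, lying on the counter. Its x axis runs along its length and points to the end with the cap; z up. In the channel its x must point along the press's +y
- cap_face (a point): centre of the outer face of the brass cap at the +x end of the case, a 28 mm disc, 6 mm thick, on a plug. Home, the disc lies against the wood and this face is 41 mm from the case's centre; at the start it stands 8 to 14 mm further out. It stays where it is pushed and must be pressed in by the ram, not by the gripper
- bottle_a: amber glass bottle, 48 mm across, 120 mm tall, beyond the press: leave alone
- bottle_b: another such bottle: leave alone
- tip_dish: pewter tip dish, 100 mm across, 22 mm high, beyond the case to the right: leave alone
- catch_cup: brass cup, 72 mm across, 50 mm high, at the foot of the wooden coin chute to the left: leave alone
Mind the look-alikes: they are no part of the job. What is meant by the part that bears case_center is not orange, and is the larger of those in its own colour.

How it is judged:
On the way, in this order (a step that is already met when the one before it is completed fails the run):
1. the case lies released in the channel, cap towards the ram, cap not yet pressed in (x of case_center in the frame of channel between -0.006 and 0.006 m and z of case_center in the frame of channel below 0.022 m and y of cap_face in the frame of channel above 0.02 m and y of case_center in the frame of channel between -0.03 and 0.02 m and x of cap_face in the frame of case_center above 0.046 m and contact force between the fingers and case below 0.1 N), for 0.2 s.
2. the ram bears with at least 20 N on the cap, which is home: within 1.5 mm of the wood (x of cap_face in the frame of case_center below 0.0425 m and contact force between ram and case above 20 N), for 0.1 s.
At the end, for the whole second after the job is handed in: the case lies at rest on the floor of the channel, cap end towards the ram, the cap within 1.5 mm of home, and the crank is back within 0.15 rad of its rest stop (x of cap_face in the frame of case_center below 0.0425 m and value of joint crank below 0.15 rad and x of case_center in the frame of channel between -0.006 and 0.006 m and y of case_center in the frame of channel between -0.03 and 0.02 m and z of case_center in the frame of channel below 0.022 m and y of cap_face in the frame of channel above 0.01 m and linear speed of case below 0.02 m/s); the robot touches nothing.
It fails at once if the ram crushes the case: more than 45 N (contact force between ram and case above 45 N).
It fails at once if the crank is let fly back: faster than 5 rad/s (velocity of joint crank below -5 rad/s).
It fails at once if the crank is wound in without the sleeve being held (velocity of joint crank above 0.5 rad/s and contact force between the fingers and sleeve below 0.1 N).
It fails at once if the cap is pushed by the gripper (contact force between the fingers and cap above 8 N).
It fails at once if a bottle, the dish or the cup is shoved by more than 20 mm (distance of any of bottle_a, bottle_b, tip_dish, catch_cup from where it was at the start of the episode above 0.02 m).
It also fails if it takes over 72 s, if anything falls off the work surface, if the arm or the gripper's body presses on something with over 40 N, if the wrist force passes 120 N, or if a joint passes its speed limit or range.

## Working session

There is one attempt and no reset: what is moved stays moved. The work goes in short steps, Python scripts to look and compute and a shell command to move; the robot and the scene stay as the last step left them, time stands still between calls to the robot, and variables do not carry over. Pictures are saved under pics/ and viewed, at most 13 in all, crops included, and the job is handed in when it is done.

```bash
ls; mkdir -p pics
cat > h.py <<'E'
import numpy as np, cv2
from bench import ctrl
def snap(n,f):
    m=ctrl.camera_model(n); im=ctrl.camera(n); cv2.imwrite('pics/'+f,im); np.savez('pics/'+f+'.npz',K=m['camera_matrix'],T=m['cam_to_world']); return im
def ray(f,u,v):
    d=np.load('pics/'+f+'.npz'); K,T=d['K'],d['T']
    p=np.linalg.solve(K,[u,v,1]); r=T[:3,:3]@[p[0],-p[1],-p[2]]; return T[:3,3],r/np.linalg.norm(r)
def onz(f,u,v,z):
    o,r=ray(f,u,v); return o+r*(z-o[2])/r[2]
def pix(f,P):
    d=np.load('pics/'+f+'.npz'); K,T=d['K'],d['T']
    c=np.linalg.inv(T)@np.r_[P,1]; q=K@[c[0],-c[1],-c[2]]; return q[:2]/q[2]
E
python3 - <<'E'
from h import *
for n in ("scene","side","wrist"):
    snap(n,n+'0.png'); m=ctrl.camera_model(n); print(n,{k:np.round(v,3).tolist() for k,v in m.items()})
o=ctrl.get_obs(); print(o, ctrl.tip_extent)
E
```

```text
pics
scene {'camera_matrix': [[603.943, 0.0, 316.77], [0.0, 603.943, 245.862], [0.0, 0.0, 1.0]], 'cam_to_world': [[0.293, -0.667, 0.685, 1.553], [0.956, 0.19, -0.224, -0.347], [0.019, 0.721, 0.693, 1.054], [0.0, 0.0, 0.0, 1.0]]}
side {'camera_matrix': [[434.929, 0.0, 316.917], [0.0, 434.929, 237.953], [0.0, 0.0, 1.0]], 'cam_to_world': [[0.759, 0.363, -0.541, 0.114], [-0.652, 0.421, -0.631, -0.625], [-0.002, 0.832, 0.556, 0.611], [0.0, 0.0, 0.0, 1.0]]}
wrist {'camera_matrix': [[365.402, 0.0, 325.576], [0.0, 365.402, 239.816], [0.0, 0.0, 1.0]], 'cam_to_world': [[0.267, -0.914, -0.304, 0.076], [0.964, 0.253, 0.086, 0.575], [-0.001, -0.316, 0.949, 0.374], [0.0, 0.0, 0.0, 1.0]]}
{'time_s': 0.15, 'q': array([ 1.09270620e+00,  1.81375653e-01,  1.60779745e+00,  6.02545033e-06,
        1.35379054e+00, -2.06309380e-01]), 'dq': array([-0.00028851, -0.00131629, -0.00191915, -0.00073752,  0.00165029,
        0.00125733]), 'joint_efforts': array([ 9.28376212e-04, -4.45271945e+01, -3.51689386e+01, -2.78459593e-04,
        6.05439229e-03,  2.53422797e-05]), 'eef_pos': array([0.15414856, 0.55352141, 0.24157889]), 'eef_rot': array([-2.32795696e-04,  1.35473142e-01,  9.90780782e-01, -6.44761679e-04]), 'wrist_force': array([-0.08324792, -0.12260004, -0.20047552]), 'torque': array([-0.01393696,  0.05747575,  0.03109449]), 'grasp_force': 0.0, 'opening': 1.0047755298496812} 0.011
```

View pics/scene0.png

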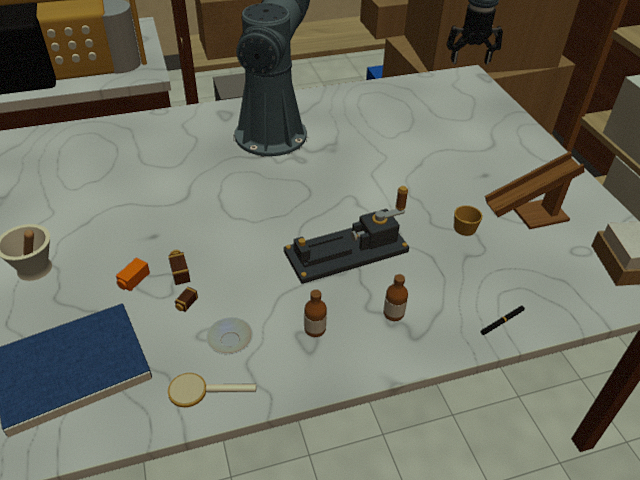

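View pics/side0.png

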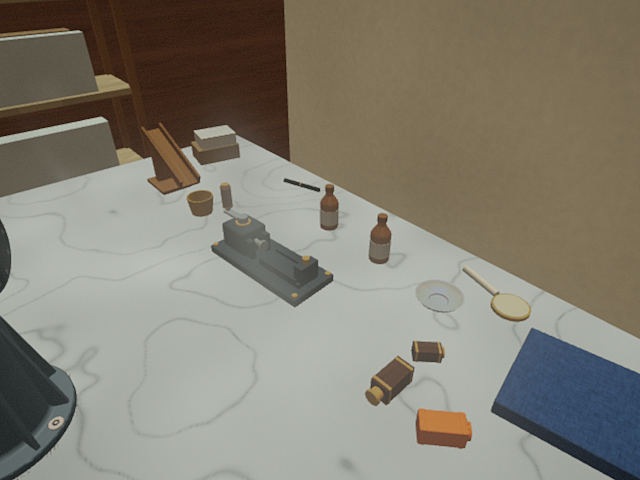

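Look-alikes, scene / side pixels: the orange block (132,274)/(443,428), the small dark block (186,299)/(428,351) and the larger dark block (179,267)/(391,380). The larger dark one is the case, with its cap towards the robot, at (375,396) in the side view. The press is at (345,245)/(270,255), with the sleeve at (402,198)/(226,195). Next is a close crop to check this.

Run:
```python
from h import *
s=cv2.imread('pics/scene0.png'); d=cv2.imread('pics/side0.png')
def c(im,u,v,w,h,k): return cv2.resize(im[v:v+h,u:u+w],(w*k,h*k),interpolation=cv2.INTER_CUBIC)
o=np.zeros((600,800,3),np.uint8)
o[:300,:400]=c(d,350,330,100,75,4); o[:300,400:]=c(s,140,235,100,75,4)
o[300:,:400]=c(d,205,175,133,100,3)[:300,:400] if 0 else cv2.resize(d[175:310,203:338],(400,300))
o[300:,400:]=cv2.resize(s[180:285,280:420],(400,300))
cv2.imwrite('pics/crop0.png',o)
```

```text
(no output)
```

View pics/crop0.png

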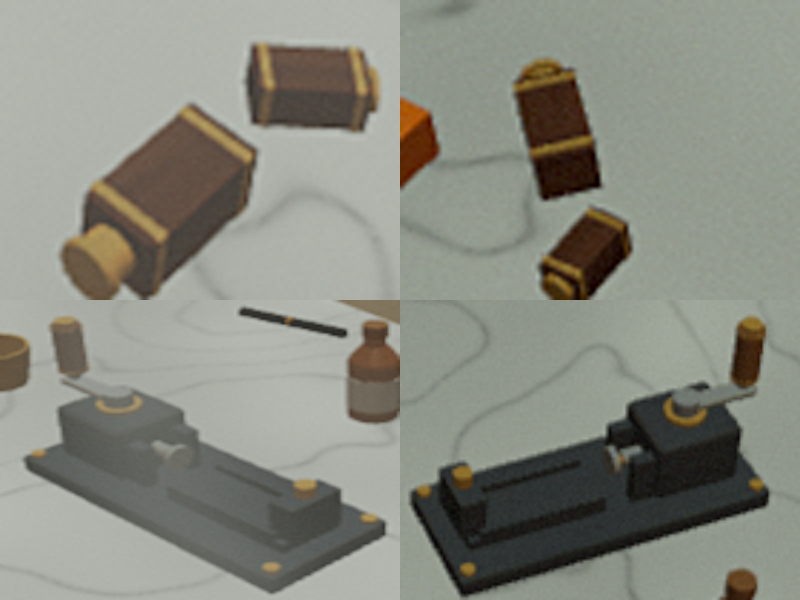

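Run:
```python
from h import *
S,D='scene0.png','side0.png'
def show(t,f,pts,z):
    P=np.array([onz(f,u,v,z) for u,v in pts]); print(t,np.round(P[:,:2],4).tolist(),'mean',P.mean(0).round(4)); return P
# order: backL backR capR capL
for f,p in((D,[(397.5,356.2),(414.2,367.5),(391.2,389.5),(373,375.5)]),(S,[(188.5,271.5),(174.2,274.5),(169,255.5),(183.75,252.5)])):
    P=show('case',f,p,.036); a=(P[2]+P[3]-P[0]-P[1])/2; w=(P[1]-P[0]+P[2]-P[3])/2; print(' len',np.linalg.norm(a),'w',np.linalg.norm(w),'yaw',np.degrees(np.arctan2(a[1],a[0])))
sx,sy=400/135,300/135
side=[(203+u/sx,175+(v-300)/sy) for u,v in((25,461),(272,583),(385,521))]
k=400/140
sc=[(280+(u-400)/k,180+(v-300)/k) for u,v in((412,493),(466,587),(768,488))]
P=show('base side corners',D,side,.02)
print([np.linalg.norm(P[1]-P[0]),np.linalg.norm(P[2]-P[1])], np.degrees(np.arctan2(*(P[0]-P[1])[[1,0]])))
P=show('base scene corners',S,sc,.02)
print([np.linalg.norm(P[1]-P[0]),np.linalg.norm(P[2]-P[1])], np.degrees(np.arctan2(*(P[2]-P[1])[[1,0]])))
# sleeve: top center & bottom
show('sleeve side mid .130',D,[(203+70/sx,175+(346-300)/sy)],.13)
show('sleeve scene mid .130',S,[(280+(748-400)/k,180+(352-300)/k)],.13)
show('axis side .09',D,[(203+118/sx,175+(397-300)/sy)],.094)
show('axis scene .09',S,[(280+(685-400)/k,180+(400-300)/k)],.094)
```

```text
case [[0.5431, -0.3336], [0.5456, -0.3672], [0.4845, -0.371], [0.4825, -0.334]] mean [ 0.5139 -0.3514  0.036 ]
 len 0.060916189433809366 w 0.035345196855948065 yaw -177.99556570816117
case [[0.5469, -0.3287], [0.5474, -0.3616], [0.4818, -0.3653], [0.4812, -0.3304]] mean [ 0.5143 -0.3465  0.036 ]
 len 0.06572520374839111 w 0.033926962486963294 yaw -177.66778567154395
base side corners [[0.4744, 0.1792], [0.5053, -0.1006], [0.6234, -0.0844]] mean [ 0.5344 -0.002   0.02  ]
[np.float64(0.2814144091415826), np.float64(0.11919908242264655)] 96.29713302842926
base scene corners [[0.5144, -0.0915], [0.633, -0.0774], [0.593, 0.207]] mean [0.5801 0.0127 0.02  ]
[np.float64(0.11946769868751721), np.float64(0.2872151533122651)] 98.00897287647571
sleeve side mid .130 [[0.5391, 0.1935]] mean [0.5391 0.1935 0.13  ]
sleeve scene mid .130 [[0.5369, 0.198]] mean [0.5369 0.198  0.13  ]
axis side .09 [[0.5413, 0.1339]] mean [0.5413 0.1339 0.094 ]
axis scene .09 [[0.5423, 0.1423]] mean [0.5423 0.1423 0.094 ]
```

Both crops confirm the choice: the larger dark case has its cap standing out towards the robot, and its centre is near (0.514, -0.349). The press is near (0.55, 0.05), turned about 7°. I'll fly over the press and look from near.

```bash
python3 -m handwheel '[[0,0,-0.0327,0,0,0,1],[0,0,-0.0327,0,0,0,1],[0,0,-0.0327,0,0,0,1],[0,0,0,-0.084,-0.13,0,1],[0,0,0,-0.084,-0.13,0,1],[0,0,0,-0.084,-0.13,0,1],[0,0,0,-0.084,-0.13,0,1],[0,0,0,-0.084,-0.13,0,1]]' && python3 -m handwheel '[[0,0,0,-0.084,-0.13,0,1],[0,0,0,-0.084,-0.13,0,1],[0,0,0,-0.084,-0.13,0,1],[0,0,0,-0.084,-0.13,0,1],[0,0,0,-0.084,-0.13,0,1],[0,0,0,-0.084,-0.13,0,1],[0,0,0,-0.084,-0.13,0,1],[0,0,0,-0.084,-0.13,0,1]]'; python3 -c "
from h import *
print(ctrl.get_obs()['dq'].round(3)); snap('wrist','w1.png')"
```

```text
time_s: 0.95
eef_pos: [0.2879, 0.362, 0.2421]
eef_rot: [0.0, -0.019, 1.0, -0.0]
wrist_force: [0.8, 0.4, -0.9]
opening: 0.999
grasp_force: 0.0
time_s: 1.75
eef_pos: [0.5008, 0.0574, 0.2422]
eef_rot: [-0.0, -0.018, 1.0, 0.0]
wrist_force: [0.6, 0.7, -0.5]
opening: 0.997
grasp_force: 0.0
[-0.737  0.485 -0.488  0.004 -0.003 -0.736]
```

View pics/w1.png

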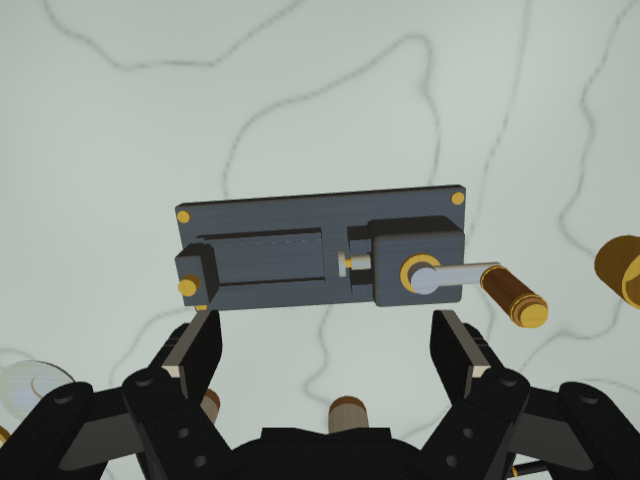

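The picture shows the press level and clear. The bolts are at (183,216) and (458,198), the ram disc at (341,264), the axle at about (421,277), the sleeve top at (533,315), and the stop block at (195,275) on the left. I'll retake it with the arm at rest, for position only.

Run:
```python
from h import *
im=snap('wrist','w2.png'); im=snap('wrist','w2.png'); print(ctrl.get_obs()['dq'].round(3))
f='w2.png'; hsv=cv2.cvtColor(im,cv2.COLOR_BGR2HSV)
m=cv2.inRange(hsv,(15,120,80),(35,255,255))
n,l,st,c=cv2.connectedComponentsWithStats(m)
for i in range(1,n):
    if st[i,4]>40: print('brass',c[i].round(1),st[i])
# plate: dark bluish; above-row region
g=cv2.inRange(cv2.cvtColor(im,cv2.COLOR_BGR2GRAY),0,100)
n,l,st,c=cv2.connectedComponentsWithStats(g)
i=l[230,300]; print('plate',st[i],c[i])
# upper edge fit
xs=np.arange(200,450,5); ys=[np.argmax(l[:,x]==i) for x in xs]; p=np.polyfit(xs,ys,1); print('edge',p,p@[178,1],p@[465,1], np.std(np.array(ys)-np.polyval(p,xs)))
A,B=[onz(f,x,p@[x,1],.02) for x in(200,450)]; print('press y dir deg',np.degrees(np.arctan2(*(B-A)[[1,0]])),A,B)
for row in (200,205,210,215,220,225): 
    r=np.where(l[row]==i)[0]; print(row,r.min(),r.max())
cv2.imwrite('pics/w2c.png',cv2.resize(im[170:335,160:560],(800,330),interpolation=cv2.INTER_CUBIC))
```

```text
[ 0.058 -0.03   0.04   0.017  0.017  0.017]
brass [460.5 195.2] [454 189  14  13 132]
brass [186.5 214.7] [180 209  14  12 128]
brass [622.9 263.4] [ 599  233   41   71 1945]
brass [418.1 264.2] [403 251  41  39 511]
brass [351.5 260.7] [349 256   6  10  55]
brass [494.6 270.9] [485 263  30  27 119]
brass [192.5 283.4] [182 273  22  22 352]
brass [533.7 307.4] [ 514  289   39   36 1092]
brass [204.3 306.3] [199 304  12   6  64]
brass [  4.9 431.2] [  0 424  13  16 116]
plate [    0   182   640   298 83772] [322.46560903 362.69579334]
edge [-7.24129652e-02  2.15593181e+02] 202.70367346938775 181.92115246098427 0.28759715723549917
press y dir deg 96.0511357442331 [ 0.50326294 -0.06969859  0.02      ] [0.47739398 0.17433288 0.02      ]
200 209 467
205 179 467
210 179 467
215 193 467
220 181 466
225 182 466
```

View pics/w2c.png

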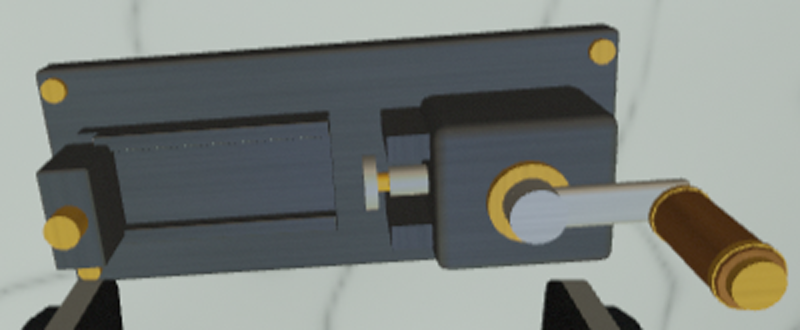

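The crop shows the plate corners at about (179.5,204.5), (469,185) and (185,309), the hub centre at (429,278), the sleeve top at (538,312), and the ram face at about (342,262).

Run:
```python
from h import *
from scipy.optimize import least_squares
f='w2.png'
d=np.load('pics/w2.png.npz'); print('cam',d['T'][:3,3])
for t,u,v,z in (('TL',179.5,204.5,.0),('TR',469,185,.0),('TL2',180.5,208,.02),('TR2',469,188,.02),('BL',185,309,.02),('hub',429,278,.1),('sleevetop',538,312.5,.162),('ramface',342,262,.048),('b1',460.5,195.2,.022),('b2',186.5,214.7,.022),('b3',204.3,307.5,.022)):
    print(t,onz(f,u,v,z).round(4))
obs=[((-.06,-.145,.02),'w2.png',180.5,208),((-.06,.145,.02),'w2.png',469,188),((.06,-.145,.02),'w2.png',185,309.5),((0,.14,.162),'w2.png',538,312.5),((0,.015,.048),'w2.png',342,262),((0,.085,.1),'w2.png',429,278)]
k=400/140
for (P,u,v) in (((-.06,-.145,.02),412,493),((.06,-.145,.02),466,587),((.06,.145,.02),768,488),((0,.14,.13),748,352)): obs.append((P,'scene0.png',280+(u-400)/k,180+(v-300)/k))
sx,sy=400/135,300/135
for (P,u,v) in (((-.06,.145,.02),25,461),((-.06,-.145,.02),272,583),((.06,-.145,.02),385,521),((0,.14,.13),70,346)): obs.append((P,'side0.png',203+u/sx,175+(v-300)/sy))
W=lambda p,P:(np.array([p[0]+np.cos(p[2])*P[0]-np.sin(p[2])*P[1],p[1]+np.sin(p[2])*P[0]+np.cos(p[2])*P[1],P[2]]))
def fit(o):
    r=lambda p:np.ravel([pix(f,W(p,P))-(u,v) for P,f,u,v in o])
    s=least_squares(r,[.55,.05,.12],loss='soft_l1'); return s.x,r(s.x).reshape(-1,2)
for o in (obs[:6],obs[6:10],obs[10:],obs):
    x,r=fit(o); print('press',x[:2].round(4),np.degrees(x[2]).round(2)); print(r.round(1).tolist())
    print(' channel',W(x,(0,-.055,.03)).round(4),'axle',W(x,(0,.085,.13)).round(4),'sleeve',W(x,(0,.14,.13)).round(4))
```

```text
cam [0.42098987 0.05225454 0.37400696]
TL [ 0.5122 -0.0983  0.    ]
TR [0.482 0.201 0.   ]
TL2 [ 0.5109 -0.0896  0.02  ]
TR2 [0.4817 0.1935 0.02  ]
BL [ 0.6241 -0.0953  0.02  ]
hub [0.5429 0.1405 0.1   ]
sleevetop [0.5375 0.1948 0.162 ]
ramface [0.552  0.0717 0.048 ]
b1 [0.4886 0.1855 0.022 ]
b2 [ 0.517  -0.0835  0.022 ]
b3 [ 0.6204 -0.0734  0.022 ]
press [0.553  0.0559] 6.09
[[-5.3, -2.2], [0.8, -3.7], [12.6, 3.1], [0.3, 0.9], [-0.9, -0.6], [-0.2, 1.3]]
 channel [0.5589 0.0013 0.03  ] axle [0.544  0.1405 0.13  ] sleeve [0.5382 0.1952 0.13  ]
press [0.5543 0.0587] 7.55
[[-0.6, -0.0], [0.1, -0.1], [1.5, 0.2], [-0.4, -0.2]]
 channel [0.5615 0.0042 0.03  ] axle [0.5431 0.1429 0.13  ] sleeve [0.5359 0.1975 0.13  ]
press [0.5509 0.0506] 5.66
[[-1.1, -2.2], [-0.2, -0.3], [1.6, 0.4], [0.1, 0.8]]
 channel [ 0.5564 -0.0041  0.03  ] axle [0.5426 0.1352 0.13  ] sleeve [0.5371 0.19   0.13  ]
press [0.5534 0.056 ] 6.29
[[-5.3, -1.4], [0.6, -3.9], [13.0, 3.8], [0.3, 0.7], [-0.8, -0.3], [-0.2, 1.3], [-1.8, -1.0], [-2.2, -0.9], [0.5, 1.1], [-0.9, 0.5], [-1.7, -3.1], [-0.1, -2.4], [1.0, -1.7], [-0.8, -0.1]]
 channel [0.5594 0.0013 0.03  ] axle [0.5441 0.1405 0.13  ] sleeve [0.538  0.1952 0.13  ]
```

Run:
```python
from h import *
f='w2.png'; g=cv2.cvtColor(cv2.imread('pics/w2.png'),cv2.COLOR_BGR2GRAY).astype(int)
for x in (250,280,310): print(x,list(zip(range(222,250),g[222:250,x])),'|',list(zip(range(268,296),g[268:296,x])))
```

```text
250 [(222, np.int64(80)), (223, np.int64(80)), (224, np.int64(79)), (225, np.int64(80)), (226, np.int64(82)), (227, np.int64(82)), (228, np.int64(79)), (229, np.int64(81)), (230, np.int64(60)), (231, np.int64(41)), (232, np.int64(37)), (233, np.int64(34)), (234, np.int64(38)), (235, np.int64(51)), (236, np.int64(73)), (237, np.int64(78)), (238, np.int64(76)), (239, np.int64(76)), (240, np.int64(78)), (241, np.int64(77)), (242, np.int64(79)), (243, np.int64(78)), (244, np.int64(78)), (245, np.int64(78)), (246, np.int64(79)), (247, np.int64(79)), (248, np.int64(78)), (249, np.int64(80))] | [(268, np.int64(82)), (269, np.int64(82)), (270, np.int64(81)), (271, np.int64(81)), (272, np.int64(81)), (273, np.int64(81)), (274, np.int64(82)), (275, np.int64(82)), (276, np.int64(81)), (277, np.int64(80)), (278, np.int64(79)), (279, np.int64(72)), (280, np.int64(50)), (281, np.int64(38)), (282, np.int64(36)), (283, np.int64(65)), (284, np.int64(77)), (285, np.int64(77)), (286, np.int64(76)), (287, np.int64(79)), (288, np.int64(78)), (289, np.int64(77)), (290, np.int64(78)), (291, np.int64(81)), 
[... 1752 characters left out ...]
1)), (245, np.int64(80)), (246, np.int64(82)), (247, np.int64(79)), (248, np.int64(81)), (249, np.int64(81))] | [(268, np.int64(82)), (269, np.int64(81)), (270, np.int64(81)), (271, np.int64(81)), (272, np.int64(82)), (273, np.int64(81)), (274, np.int64(81)), (275, np.int64(73)), (276, np.int64(50)), (277, np.int64(35)), (278, np.int64(36)), (279, np.int64(69)), (280, np.int64(81)), (281, np.int64(80)), (282, np.int64(79)), (283, np.int64(79)), (284, np.int64(79)), (285, np.int64(80)), (286, np.int64(77)), (287, np.int64(76)), (288, np.int64(76)), (289, np.int64(78)), (290, np.int64(80)), (291, np.int64(78)), (292, np.int64(78)), (293, np.int64(77)), (294, np.int64(77)), (295, np.int64(77))]
```

```bash
python3 -m handwheel '[[0,0,0,-0.011,-0.15,0,1],[0,0,0,-0.011,-0.15,0,1],[0,0,0,-0.011,-0.15,0,1],[0,0,0,-0.011,-0.15,0,1],[0,0,0,0,-0.15,0,1],[0,0,0,0,-0.15,0,1],[0,0,0,0,-0.15,0,1],[0,0,0,0,-0.15,0,1]]' && python3 -m handwheel '[[0,0,0,0,-0.15,0.1,1],[0,0,0,0,0,0.13,1],[0,0,0,0,0,0,1],[0,0,0,0,0,0,1],[0,0,0,0,0,0,1],[0,0,0,0,0,0,1],[0,0,0,0,0,0,1],[0,0,0,0,0,0,1]]'; python3 -c "
from h import *
snap('wrist','w3.png')"
```

```text
time_s: 2.7
eef_pos: [0.5265, -0.3, 0.2422]
eef_rot: [-0.0, -0.019, 1.0, 0.0]
wrist_force: [1.0, 0.4, 0.7]
opening: 0.999
grasp_force: 0.0
time_s: 3.5
eef_pos: [0.5285, -0.3416, 0.1768]
eef_rot: [0.001, -0.018, 1.0, -0.001]
wrist_force: [0.4, 0.7, 0.3]
opening: 1.003
grasp_force: 0.0
```

View pics/w3.png

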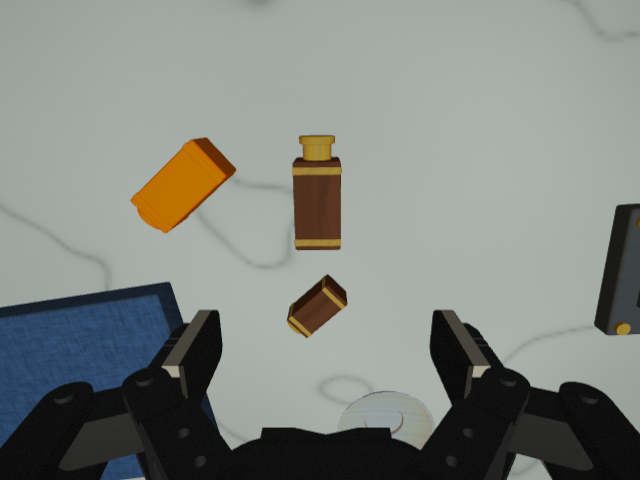

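The case's top face spans columns 293–341 and rows 165–248, with the cap at (317,145) pointing to the robot. The small dark block at (317,306) and the orange one at (185,185) are clear of a jaw opened part way.

Run:
```python
from h import *
f='w2.png'
a=onz(f,310,238.3,.038);b=onz(f,310,278.7,.038);c=onz(f,310,275.7,.03);e=onz(f,310,231,.038); e0=onz(f,250,235.3,.038);b0=onz(f,250,282.8,.038)
print('inner near/far top',a,b,'far floor',c,'outer near top',e, 'dirs',np.degrees(np.arctan2(*(e-e0)[[1,0]])),np.degrees(np.arctan2(*(b-b0)[[1,0]])))
im=cv2.imread('pics/w3.png'); hsv=cv2.cvtColor(im,cv2.COLOR_BGR2HSV)
m=cv2.inRange(hsv,(0,60,20),(40,255,255)); m[:,:270]=0;m[:,370:]=0;m[265:]=0
for r in (135,140,150,155,158,160,164,168,172,180,200,230,240,246,248,250): 
    x=np.where(m[r])[0]; print(r,(x.min(),x.max()) if len(x) else None, im[r,317])
f='w3.png'
P=[onz(f,*p,.036) for p in((293.5,165),(341,165),(341.5,247.5),(295,248))]
for p in P: print(p.round(4))
b=onz(f,318,248.5,.036); t=onz(f,317,135,.032); print('back end top',b,'cap outer top z .032',t)
```

```text
inner near/far top [0.53239458 0.04021672 0.038     ] [0.57517595 0.04101836 0.038     ] far floor [0.57547924 0.04068773 0.03      ] outer near top [0.52499947 0.04007815 0.038     ] dirs 96.16006784082553 96.15969651306524
135 (np.int64(311), np.int64(330)) [ 85 104 112]
140 (np.int64(299), np.int64(334)) [ 53 131 158]
150 (np.int64(303), np.int64(330)) [ 60 136 163]
155 (np.int64(303), np.int64(330)) [ 60 135 162]
158 (np.int64(297), np.int64(338)) [ 59 136 163]
160 (np.int64(295), np.int64(339)) [ 41  94 118]
164 (np.int64(293), np.int64(340)) [29 48 81]
168 (np.int64(292), np.int64(341)) [ 54 126 153]
172 (np.int64(292), np.int64(340)) [ 56 130 156]
180 (np.int64(293), np.int64(340)) [31 51 82]
200 (np.int64(294), np.int64(340)) [29 48 80]
230 (np.int64(295), np.int64(340)) [30 48 82]
240 (np.int64(295), np.int64(340)) [ 53 125 153]
246 (np.int64(295), np.int64(340)) [ 34  77 106]
248 (np.int64(296), np.int64(339)) [31 51 81]
250 None [151 157 152]
[ 0.481  -0.3673  0.036 ]
[ 0.4797 -0.3323  0.036 ]
[ 0.5441 -0.3286  0.036 ]
[ 0.546  -0.3654  0.036 ]
back end top [ 0.54568523 -0.34716407  0.036     ] cap outer top z .032 [ 0.45931293 -0.35072109  0.032     ]
```

```bash
python3 -m handwheel '[[0,0,0,0.052,-0.021,0,0.7],[0,0,0,0,0,0.09,0.7],[0,0,0,0,0,0.09,0.7],[0,0,0,0,0,0.09,0.7],[0,0,0,0,0,0.09,0.7],[0,0,0,0,0,0.08,0.7],[0,0,0,0,0,0.06,0.7],[0,0,0,0,0,0,0.7]]' && python3 -m handwheel '[[0,0,0,0,0,0,0.7],[0,0,0,0,0,0,0.2],[0,0,0,0,0,0,0.2],[0,0,0,0,0,0,0.2],[0,0,0,0,0,0,0.2],[0,0,0,0,0,0,0.2],[0,0,0,0,0,0,0.2],[0,0,0,0,0,0,0.2]]'; python3 -c "
from h import *
snap('side','s1.png');print(ctrl.get_obs())"
```

```text
time_s: 4.35
eef_pos: [0.5099, -0.3473, 0.0225]
eef_rot: [-0.002, -0.018, 1.0, 0.002]
wrist_force: [-0.7, 0.8, -0.1]
opening: 0.7
grasp_force: 0.0
time_s: 5.15
eef_pos: [0.5136, -0.3497, 0.0275]
eef_rot: [0.001, -0.018, 1.0, -0.001]
wrist_force: [-0.3, 0.2, 6.2]
opening: 0.405
grasp_force: 62.3
{'time_s': 5.2, 'q': array([-7.88406846e-01,  5.41064184e-01,  1.61013882e+00, -2.98153306e-04,
        9.87254790e-01, -2.39558647e+00]), 'dq': array([-0.00047521, -0.00036063, -0.00020854, -0.0005174 ,  0.00058637,
        0.00069066]), 'joint_efforts': array([ 4.83520087e-01, -5.07226431e+01, -2.57726598e+01,  1.69412917e-01,
       -2.62402240e-01, -1.64252525e-02]), 'eef_pos': array([ 0.51354238, -0.3496527 ,  0.02747769]), 'eef_rot': array([ 9.94688509e-04, -1.82725504e-02,  9.99831807e-01, -1.21775958e-03]), 'wrist_force': array([-0.86479214, -0.2008333 ,  7.14282934]), 'torque': array([ 0.02669976,  0.18456921, -0.00111521]), 'grasp_force': 62.27980971336365, 'opening': 0.4053344014499106}
```

```bash
python3 -m handwheel '[[0,0,0,0,0,-0.08,0.2],[0,0,0,0,0,-0.14,0.2],[0,0,0,0,0,-0.14,0.2],[0,0,0.0434,0,0,-0.09,0.2],[0,0,0.0434,0,0,0,0.2],[0,0,0.0434,0,0,0,0.2],[0,0,0.0434,0,0,0,0.2],[0,0,0.0434,0,0,0,0.2]]' && python3 -m handwheel '[[0,0,0.0434,0,0,0,0.2],[0,0,0.0434,0,0,0,0.2],[0,0,0.0434,0,0,0,0.2],[0,0,0.0434,0,0,0,0.2],[0,0,0.0434,0,0,0,0.2],[0,0,0.0434,0,0,0,0.2],[0,0,0,0,0,0,0.2],[0,0,0,0,0,0,0.2]]' && python3 -m handwheel '[[0,0,0,0.14,0.034,0,0.2],[0,0,0,0.14,0.034,0,0.2],[0,0,0,0.14,0.034,0,0.2],[0,0,0,0.14,0.034,0,0.2],[0,0,0,0.14,0.034,0,0.2],[0,0,0,0.14,0.034,0,0.2],[0,0,0,0.14,0.034,0,0.2],[0,0,0,0.14,0.034,0,0.2]]' && python3 -m handwheel '[[0,0,0,0,0,0,0.2],[0,0,0,0,0,0,0.2],[0,0,0,0,0,0,0.2],[0,0,0,0,0,0,0.2],[0,0,0,0,0,0,0.2],[0,0,0,0,0,0,0.2],[0,0,0,0,0,0,0.2],[0,0,0,0,0,0,0.2]]'
python3 - <<'E'
from h import *
from scipy.spatial.transform import Rotation as R
snap('wrist','w4.png'); snap('side','s2.png'); im=snap('scene','c2.png'); o=ctrl.get_obs(); print(o['q'].round(3),o['eef_pos'],o['eef_rot'],o['wrist_force'].round(2))
q=o['eef_rot']; r=R.from_quat([*q[1:],q[0]]).as_matrix(); print(r.round(4),'yang',np.degrees(np.arctan2(r[1,1],r[0,1])))
d=np.array([.5582,.0015,.16])-o['eef_pos']; print('delta tool units',(r.T@d/.3).round(4))
s=cv2.imread('pics/s2.png')
o=np.vstack([cv2.resize(s[150:310,180:400],(800,580))])
cv2.imwrite('pics/s2c.png',o)
E
```

```text
time_s: 6.0
eef_pos: [0.5123, -0.3481, 0.1603]
eef_rot: [-0.0, 0.32, 0.948, 0.0]
wrist_force: [-0.1, 0.2, -2.9]
opening: 0.405
grasp_force: 61.3
time_s: 6.8
eef_pos: [0.5124, -0.3483, 0.1603]
eef_rot: [-0.0, 0.667, 0.745, 0.0]
wrist_force: [-0.6, -0.4, -2.7]
opening: 0.408
grasp_force: 61.3
time_s: 7.6
eef_pos: [0.5577, -0.004, 0.1607]
eef_rot: [0.0, 0.667, 0.745, 0.0]
wrist_force: [1.3, -0.4, -3.0]
opening: 0.408
grasp_force: 61.2
time_s: 8.4
eef_pos: [0.5577, -0.006, 0.1605]
eef_rot: [-0.0, 0.668, 0.744, 0.0]
wrist_force: [-0.8, 0.6, -2.6]
opening: 0.41
grasp_force: 61.2
[-0.223  0.23   1.724 -0.     1.188 -0.331] [ 0.55773892 -0.00577953  0.16056074] [ 6.34325689e-06  6.68139979e-01  7.44035596e-01 -1.15728639e-05] [-0.72  0.08 -3.73]
[[-0.1072  0.9942 -0.    ]
 [ 0.9942  0.1072 -0.    ]
 [-0.     -0.     -1.    ]] yang 6.152661385353292
delta tool units [0.024  0.0041 0.0019]
```

View pics/w4.png

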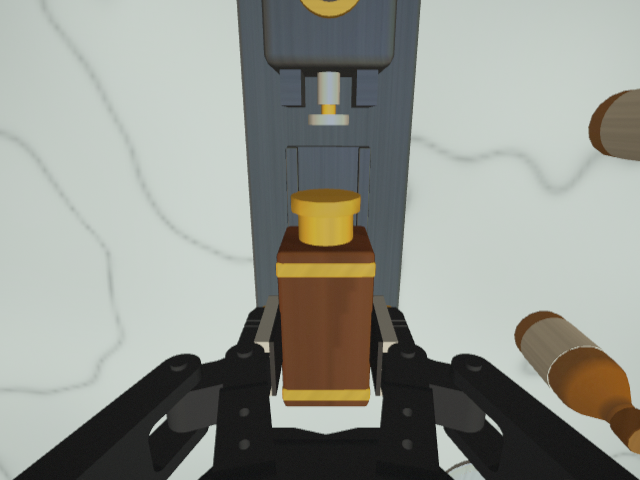

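The case hangs straight in the jaws with its cap towards the ram. The ram disc is at (328,119), the channel's inner edges are at columns 298 and 358 near row 148, and the case spans columns 278–374.

Run:
```python
from h import *
f='w4.png'; im=cv2.imread('pics/'+f); g=cv2.cvtColor(im,cv2.COLOR_BGR2GRAY).astype(int)
x=np.array([-.1072,.9942,0]);y=np.array([.9942,.1072,0]); T=np.array([.55774,-.00578,.16056])
def tf(u,v,z): 
    p=onz(f,u,v,z)-T; return np.round([p@x,p@y],4)
for r in (160,175): print(r,g[r,280:305].tolist(),g[r,350:378].tolist())
hsv=cv2.cvtColor(im,cv2.COLOR_BGR2HSV); m=cv2.inRange(hsv,(0,100,20),(40,255,255)); m[:,:260]=0; m[:,400:]=0
for r in (195,200,205,235,245,250,255,265,275,280): 
    q=np.where(m[r])[0]; print(r,q.min(),q.max())
q=np.where(m[:,326])[0]; print(q.max(), g[225:262,326].tolist(), g[385:410,326].tolist())
print('plate edges row 180',[tf(u,180,.02) for u in (245,412)])
print('ram disc',tf(309,122,.048),tf(349,122,.048),'case top front/back',tf(326,250,.169),tf(326,402,.169),tf(278,265,.169),tf(374.5,265,.169))
```

```text
160 [90, 89, 89, 92, 91, 90, 89, 92, 91, 89, 89, 87, 87, 89, 89, 90, 89, 56, 78, 88, 91, 90, 91, 90, 90] [92, 94, 94, 94, 91, 90, 89, 91, 44, 81, 91, 92, 91, 87, 87, 88, 90, 89, 89, 90, 72, 86, 86, 87, 87, 86, 89, 87]
175 [90, 88, 88, 91, 91, 89, 77, 88, 92, 90, 88, 87, 89, 89, 91, 89, 90, 81, 65, 85, 90, 91, 90, 90, 89] [91, 93, 92, 90, 90, 90, 90, 67, 56, 85, 91, 92, 90, 86, 88, 89, 90, 91, 91, 88, 87, 86, 87, 86, 87, 89, 88, 85]
195 291 359
200 291 360
205 291 360
235 284 367
245 281 370
250 279 372
255 277 374
265 276 375
275 276 374
280 278 373
405 [167, 167, 168, 167, 167, 168, 168, 168, 167, 167, 167, 167, 167, 167, 167, 168, 167, 167, 166, 167, 150, 93, 40, 40, 39, 41, 50, 62, 71, 74, 73, 75, 76, 77, 76, 75, 76] [74, 75, 74, 74, 91, 144, 160, 160, 161, 159, 159, 158, 158, 158, 158, 123, 81, 74, 73, 73, 70, 160, 199, 207, 207]
plate edges row 180 [array([ 0.0371, -0.0602]), array([0.0372, 0.0643])]
ram disc [ 0.0785 -0.0107] [0.0785 0.0148] case top front/back [ 0.0359 -0.    ] [-0.0317  0.0001] [ 0.0301 -0.0175] [0.0301 0.0177]
```

```bash
python3 -m handwheel '[[0,0,0,0.018,0.0055,0,0.2],[0,0,0,0,0,0.06,0.2],[0,0,0,0,0,0.06,0.2],[0,0,0,0,0,0.06,0.2],[0,0,0,0,0,0.06,0.2],[0,0,0,0,0,0.04,0.2],[0,0,0,0,0,0,0.2],[0,0,0,0,0,0,0.2]]' && python3 -m handwheel '[[0,0,0,0,0,0.02,0.2],[0,0,0,0,0,0.02,0.2],[0,0,0,0,0,0.01,0.2],[0,0,0,0,0,0.005,0.2],[0,0,0,0,0,0.005,0.2],[0,0,0,0,0,0,0.2],[0,0,0,0,0,0,0.2],[0,0,0,0,0,0,0.2]]'
```

```text
time_s: 9.35
eef_pos: [0.5591, -0.0, 0.0768]
eef_rot: [0.0, 0.668, 0.744, 0.0]
wrist_force: [-0.1, 0.1, -1.4]
opening: 0.407
grasp_force: 61.1
time_s: 10.15
eef_pos: [0.5589, -0.0002, 0.0587]
eef_rot: [0.0, 0.668, 0.744, 0.0]
wrist_force: [-0.1, -0.0, -3.3]
opening: 0.403
grasp_force: 61.2
```

```bash
python3 -m handwheel '[[0,0,0,0,0,0.003,0.2],[0,0,0,0,0,0.002,0.2],[0,0,0,0,0,0,0.2],[0,0,0,0,0,0,0.2],[0,0,0,0,0,0,0.7],[0,0,0,0,0,0,0.7],[0,0,0,0,0,0,0.7],[0,0,0,0,0,0,0.7]]'
python3 - <<'E'
from h import *
o=ctrl.get_obs(); print(o['wrist_force'],o['opening'],o['grasp_force'],o['eef_pos'])
im=snap('wrist','w5.png')
E
```

```text
time_s: 10.95
eef_pos: [0.5589, -0.0003, 0.057]
eef_rot: [0.0, 0.668, 0.744, 0.0]
wrist_force: [-0.2, -0.9, -0.3]
opening: 0.7
grasp_force: 0.0
[-0.2263885  -0.86444913 -0.30084706] 0.7002048939644244 0.0 [ 5.58871862e-01 -2.50050859e-04  5.70281197e-02]
```

View pics/w5.png

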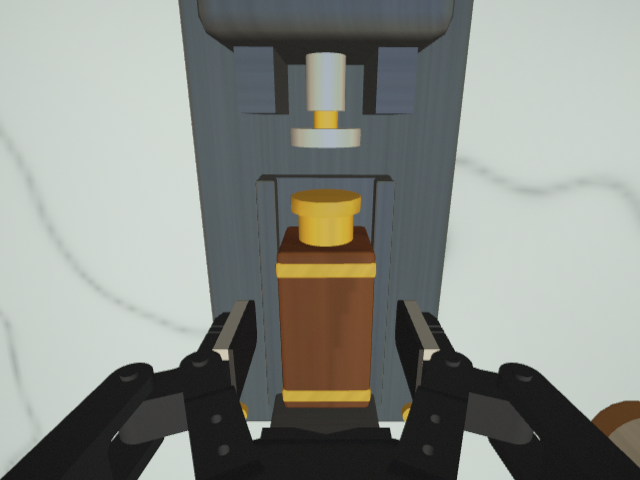

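The case lies released between the channel walls, in front of the stop block (row 397), with its cap still out (rows 190–245) facing the ram. Now to the sleeve.

```bash
python3 -m handwheel '[[0,0,0,0,0,-0.1,0.7],[0,0,0,0,0,-0.15,0.7],[0,0,0,0,0,-0.15,0.7],[0,0,0,0.08,0,-0.13,0.7],[0,0,0,0.15,0,0,0.7],[0,0,0,0.15,0,0,0.7],[0,0,0,0.15,0,0,0.7],[0,0,0,0.125,0,0,0.7]]' && python3 -m handwheel '[[0,0,0,0,0,0,0.7],[0,0,0,0,0,0,0.7],[0,0,0,0,0,0,0.7],[0,0,0,0,0,0,0.7],[0,0,0,0,0,0,0.7],[0,0,0,0,0,0,0.7],[0,0,0,0,0,0,0.7],[0,0,0,0,0,0,0.7]]'
python3 - <<'E'
from h import *
o=ctrl.get_obs(); print(o['eef_pos'],o['eef_rot'],o['wrist_force'].round(2))
im=snap('wrist','w6.png')
E
```

```text
time_s: 11.8
eef_pos: [0.5372, 0.1973, 0.2163]
eef_rot: [0.0, 0.668, 0.744, 0.0]
wrist_force: [0.3, -0.1, 0.5]
opening: 0.698
grasp_force: 0.0
time_s: 12.6
eef_pos: [0.5378, 0.1949, 0.2161]
eef_rot: [0.0, 0.668, 0.744, 0.0]
wrist_force: [-0.0, -0.4, 0.4]
opening: 0.702
grasp_force: 0.0
[0.53784407 0.19492565 0.21608737] [4.38026820e-06 6.68295569e-01 7.43895848e-01 2.03795797e-05] [-0.03 -0.37  0.41]
```

View pics/w6.png

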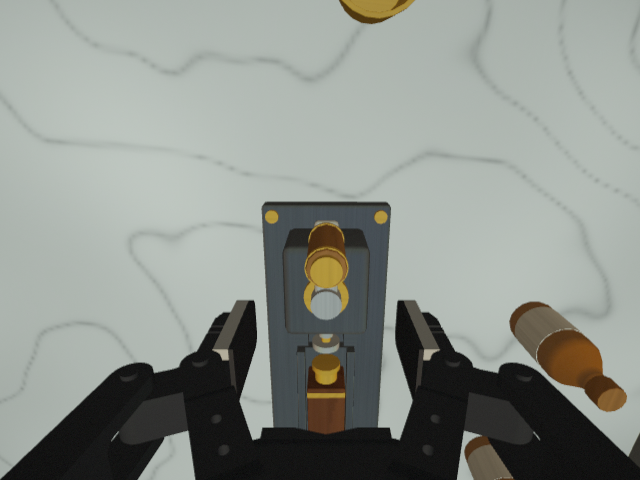

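The sleeve's end shows at (326,271), midway between the pads, with the hub at (326,303) below it.

Run:
```python
from h import *
f='w6.png'; im=cv2.imread('pics/'+f); hsv=cv2.cvtColor(im,cv2.COLOR_BGR2HSV)
m=cv2.inRange(hsv,(15,120,80),(35,255,255)); n,l,st,c=cv2.connectedComponentsWithStats(m)
for i in range(1,n):
    if st[i,4]>40: print(c[i].round(1),st[i])
for r in (262,270,278): print(r,im[r,300:352,2].tolist())
x=np.array([-.1072,.9942,0]);y=np.array([.9942,.1072,0]); T=np.array([.53784,.19493,.216])
def tf(u,v,z): 
    p=onz(f,u,v,z); return p.round(4),np.round([(p-T)@x,(p-T)@y],4)
print('top',tf(326,271,.162),tf(326,268,.158),'hub',tf(326,303,.1),'bolts',tf(271.5,217,.022),tf(380.5,217,.022))
```

```text
[376.8   7.2] [340   0  74  19 956]
[271.3 216.1] [265 210  14  13 141]
[380.3 216.4] [374 210  13  14 138]
[326.6 230.4] [308 223  37  23 146]
[325.9 271.9] [ 304  245   45   68 1849]
[574.3 359.5] [ 546  330   57   57 1898]
[325.6 368.3] [312 354  28  31 705]
[611.3 399.2] [597 388  30  23 519]
[325.7 395.4] [307 392  39   7 233]
262 [70, 68, 68, 67, 69, 143, 159, 97, 127, 128, 130, 130, 113, 99, 146, 170, 177, 178, 179, 179, 178, 176, 178, 178, 179, 179, 179, 179, 176, 174, 173, 175, 177, 179, 181, 182, 181, 175, 154, 121, 134, 142, 143, 145, 145, 117, 169, 145, 80, 71, 67, 68]
270 [68, 67, 68, 68, 108, 167, 119, 133, 134, 136, 164, 177, 176, 177, 175, 175, 177, 178, 178, 178, 177, 176, 178, 178, 178, 179, 178, 177, 176, 173, 174, 175, 176, 179, 180, 181, 181, 178, 176, 177, 177, 178, 163, 143, 140, 141, 137, 166, 110, 71, 69, 67]
278 [68, 67, 68, 68, 68, 69, 68, 108, 146, 142, 132, 154, 175, 175, 175, 175, 178, 178, 178, 178, 176, 177, 177, 177, 179, 178, 178, 178, 175, 172, 173, 175, 175, 178, 180, 181, 180, 178, 176, 177, 177, 160, 145, 144, 146, 111, 75, 69, 71, 70, 67, 69]
top (array([0.5379, 0.196 , 0.162 ]), array([0.001 , 0.0001])) (array([0.5379, 0.1961, 0.158 ]), array([0.0011, 0.0002])) hub (array([0.5437, 0.1432, 0.1   ]), array([-0.052 ,  0.0003])) bolts (array([0.4889, 0.1842, 0.022 ]), array([-0.0054, -0.0498])) (array([0.5887, 0.1951, 0.022 ]), array([-0.0053,  0.0506]))
```

```bash
python3 -m handwheel '[[0,0,0,0.0035,0,0.06,0.7],[0,0,0,0,0,0.08,0.7],[0,0,0,0,0,0.08,0.7],[0,0,0,0,0,0.06,0.7],[0,0,0,0,0,0.033,0.7],[0,0,0,0,0,0,0.7],[0,0,0,0,0,0,0.7],[0,0,0,0,0,0,0.7]]' && python3 -m handwheel '[[0,0,0,0,0,0,0.05],[0,0,0,0,0,0,0.05],[0,0,0,0,0,0,0.05],[0,0,0,0,0,0,0.05],[0,0,0,0,0,0,0.05],[0,0,0,0,0,0,0.05],[0,0,0,0,0,0,0.05],[0,0,0,0,0,0,0.05]]'
python3 - <<'E'
from h import *
o=ctrl.get_obs(); print(o['eef_pos'],o['wrist_force'].round(2),o['torque'].round(3),o['opening'],o['grasp_force'])
# chord steps for circle in tool axes units (tool x=press y, tool y=press x), R=55: position press = R*(-sin t, cos t)
t=np.arange(0,4.81,.2)
for a,b in zip(t,t[1:]): print(round(a,2),round(b,2),'x',round(.055/.3*(np.cos(b)-np.cos(a)),4),'y',round(.055/.3*(-np.sin(b)+np.sin(a)),4))
E
```

```text
time_s: 13.45
eef_pos: [0.5386, 0.1964, 0.1235]
eef_rot: [0.001, 0.668, 0.744, 0.001]
wrist_force: [-0.5, 0.5, -0.3]
opening: 0.698
grasp_force: 0.0
time_s: 14.25
eef_pos: [0.538, 0.1963, 0.1228]
eef_rot: [0.0, 0.668, 0.744, 0.0]
wrist_force: [-1.4, -1.1, 5.2]
opening: 0.265
grasp_force: 58.5
[0.53801172 0.19630057 0.12284621] [-1.41 -1.08  5.23] [-0.049  0.245 -0.028] 0.2645788526627488 58.51974606513977
0.0 0.2 x -0.0037 y -0.0364
0.2 0.4 x -0.0108 y -0.035
0.4 0.6 x -0.0175 y -0.0321
0.6 0.8 x -0.0236 y -0.028
0.8 1.0 x -0.0287 y -0.0228
1.0 1.2 x -0.0326 y -0.0166
1.2 1.4 x -0.0353 y -0.0098
1.4 1.6 x -0.0365 y -0.0026
1.6 1.8 x -0.0363 y 0.0047
1.8 2.0 x -0.0346 y 0.0118
2.0 2.2 x -0.0316 y 0.0185
2.2 2.4 x -0.0273 y 0.0244
2.4 2.6 x -0.0219 y 0.0293
2.6 2.8 x -0.0156 y 0.0331
2.8 3.0 x -0.0088 y 0.0355
3.0 3.2 x -0.0015 y 0.0366
3.2 3.4 x 0.0058 y 0.0361
3.4 3.6 x 0.0128 y 0.0343
3.6 3.8 x 0.0194 y 0.031
3.8 4.0 x 0.0252 y 0.0266
4.0 4.2 x 0.03 y 0.021
4.2 4.4 x 0.0335 y 0.0147
4.4 4.6 x 0.0358 y 0.0077
4.6 4.8 x 0.0366 y 0.0005
```

```bash
cat > st.py <<'E'
from h import *
o=ctrl.get_obs(); P=o['eef_pos']; A=np.array([.5439,.1416]); X=np.array([.9942,.1072]); Y=np.array([-.1072,.9942])
d=P[:2]-A; px,py=d@X,d@Y; t=np.arctan2(-px,py)%(2*np.pi); F=o['wrist_force'][:2]
r=d/np.hypot(*d); tang=np.array([-r[1],r[0]])
print('theta %.3f R %.1f z %.1f | Ftan %.2f Frad %.2f Fz %.2f spring %.2f'%(t,1e3*np.hypot(*d),P[2]*1e3,F@tang,F@r,o['wrist_force'][2],(.09+.03*t+.02)/.055),'open %.3f grip %.1f'%(o['opening'],o['grasp_force']))
E
python3 st.py; python3 -m handwheel '[[0,0,0,-0.0037,-0.0364,0,0.05],[0,0,0,-0.0108,-0.035,0,0.05],[0,0,0,-0.0175,-0.0321,0,0.05],[0,0,0,-0.0236,-0.028,0,0.05],[0,0,0,-0.0287,-0.0228,0,0.05],[0,0,0,-0.0326,-0.0166,0,0.05],[0,0,0,0,0,0,0.05],[0,0,0,0,0,0,0.05]]'; python3 st.py
```

```text
theta 6.283 R 55.0 z 122.8 | Ftan 1.51 Frad -0.92 Fz 5.23 spring 5.43 open 0.265 grip 58.5
time_s: 15.05
eef_pos: [0.4903, 0.1552, 0.1228]
eef_rot: [0.0, 0.668, 0.744, 0.0]
wrist_force: [-0.7, 1.5, 7.5]
opening: 0.264
grasp_force: 59.7
theta 1.215 R 55.3 z 122.8 | Ftan -1.25 Frad 1.01 Fz 7.51 spring 2.66 open 0.264 grip 59.7
```

```bash
python3 -m handwheel '[[0,0,0,-0.0353,-0.0098,0,0.05],[0,0,0,-0.0365,-0.0026,0,0.05],[0,0,0,-0.0363,0.0047,0,0.05],[0,0,0,-0.0346,0.0118,0,0.05],[0,0,0,0,0,0,0.05],[0,0,0,0,0,0,0.05],[0,0,0,0,0,0,0.05],[0,0,0,0,0,0,0.05]]'; python3 st.py; python3 -m handwheel '[[0,0,0,-0.0316,0.0185,0,0.05],[0,0,0,-0.0273,0.0244,0,0.05],[0,0,0,-0.0219,0.0293,0,0.05],[0,0,0,-0.0156,0.0331,0,0.05],[0,0,0,0,0,0,0.05],[0,0,0,0,0,0,0.05],[0,0,0,0,0,0,0.05],[0,0,0,0,0,0,0.05]]'; python3 st.py
cat >> h.py <<'E'
def avg(n=12):
    "mean tangential force and angle over n camera periods"
    A=np.array([.5439,.1416]); X=np.array([.9942,.1072]); Y=np.array([-.1072,.9942]); L=[]
    for _ in range(n):
        ctrl.camera('side'); o=ctrl.get_obs(); d=o['eef_pos'][:2]-A; r=d/np.hypot(*d); F=o['wrist_force'][:2]
        L.append([np.arctan2(-d@X,d@Y)%6.2832,np.hypot(*d)*1e3,F@[-r[1],r[0]],F@r])
    L=np.array(L); t=L[:,0].mean(); print('theta %.3f R %.1f Ftan %.2f +- %.2f Frad %.2f; spring %.2f t %.1f'%(t,L[:,1].mean(),L[:,2].mean(),L[:,2].std(),L[:,3].mean(),(.11+.03*t)/.055,o['time_s']))
E
python3 -c "
from h import *
avg()"
```

```text
time_s: 15.85
eef_pos: [0.4962, 0.1136, 0.1228]
eef_rot: [0.0, 0.668, 0.744, 0.001]
wrist_force: [0.8, 2.6, 7.1]
opening: 0.27
grasp_force: 59.7
theta 1.994 R 55.3 z 122.8 | Ftan -1.85 Frad -2.04 Fz 7.11 spring 3.09 open 0.270 grip 59.7
time_s: 16.65
eef_pos: [0.5295, 0.0883, 0.1227]
eef_rot: [-0.001, 0.668, 0.744, -0.001]
wrist_force: [-3.7, 2.9, 12.2]
opening: 0.263
grasp_force: 60.1
theta 2.770 R 55.2 z 122.7 | Ftan -4.34 Frad -1.87 Fz 12.17 spring 3.51 open 0.263 grip 60.1
theta 2.769 R 55.2 Ftan -4.49 +- 0.47 Frad -1.38; spring 3.51 t 17.2
```

```bash
python3 -m handwheel '[[0,0,0,-0.0053,0.0176,0,0.05],[0,0,0,-0.0035,0.018,0,0.05],[0,0,0,0,0,0,0.05],[0,0,0,0,0,0,0.05],[0,0,0,0,0,0,0.05],[0,0,0,0,0,0,0.05],[0,0,0,0,0,0,0.05],[0,0,0,0,0,0,0.05]]' >/dev/null; python3 -c "
from h import *
avg(6)"; python3 -m handwheel '[[0,0,0,-0.0017,0.0183,0,0.05],[0,0,0,0,0,0,0.05],[0,0,0,0,0,0,0.05],[0,0,0,0,0,0,0.05],[0,0,0,0,0,0,0.05],[0,0,0,0,0,0,0.05],[0,0,0,0,0,0,0.05],[0,0,0,0,0,0,0.05]]' >/dev/null; python3 -c "
from h import *
avg(6)"; python3 -m handwheel '[[0,0,0,0.0002,0.0183,0,0.05],[0,0,0,0,0,0,0.05],[0,0,0,0,0,0,0.05],[0,0,0,0,0,0,0.05],[0,0,0,0,0,0,0.05],[0,0,0,0,0,0,0.05],[0,0,0,0,0,0,0.05],[0,0,0,0,0,0,0.05]]' >/dev/null; python3 -c "
from h import *
avg(6)"
```

```text
theta 2.964 R 55.2 Ftan -5.14 +- 0.51 Frad -0.74; spring 3.62 t 18.4
theta 3.063 R 55.2 Ftan -5.33 +- 0.38 Frad -0.97; spring 3.67 t 19.4
theta 3.163 R 55.1 Ftan -5.08 +- 0.40 Frad -0.25; spring 3.73 t 20.6
```

```bash
python3 -m handwheel '[[0,0,0,0.002,0.0182,0,0.05],[0,0,0,0,0,0,0.05],[0,0,0,0,0,0,0.05],[0,0,0,0,0,0,0.05],[0,0,0,0,0,0,0.05],[0,0,0,0,0,0,0.05],[0,0,0,0,0,0,0.05],[0,0,0,0,0,0,0.05]]' >/dev/null; python3 -c "
from h import *
avg(6)"
```

```text
theta 3.262 R 55.1 Ftan -5.72 +- 0.50 Frad -0.27; spring 3.78 t 21.6
```

```bash
python3 -m handwheel '[[0,0,0,0.0038,0.0179,0,0.05],[0,0,0,0,0,0,0.05],[0,0,0,0,0,0,0.05],[0,0,0,0,0,0,0.05],[0,0,0,0,0,0,0.05],[0,0,0,0,0,0,0.05],[0,0,0,0,0,0,0.05],[0,0,0,0,0,0,0.05]]' >/dev/null; python3 -c "
from h import *
avg(6)"
```

```text
theta 3.361 R 55.1 Ftan -5.62 +- 0.58 Frad -0.20; spring 3.83 t 22.8
```

```bash
python3 -m handwheel '[[0,0,0,0.0056,0.0175,0,0.05],[0,0,0,0,0,0,0.05],[0,0,0,0,0,0,0.05],[0,0,0,0,0,0,0.05],[0,0,0,0,0,0,0.05],[0,0,0,0,0,0,0.05],[0,0,0,0,0,0,0.05],[0,0,0,0,0,0,0.05]]' >/dev/null; python3 -c "
from h import *
avg(8)"
```

```text
theta 3.461 R 55.0 Ftan -5.62 +- 0.34 Frad -0.35; spring 3.89 t 23.9
```

```bash
python3 -m handwheel '[[0,0,0,0.0073,0.0168,0,0.05],[0,0,0,0,0,0,0.05],[0,0,0,0,0,0,0.05],[0,0,0,0,0,0,0.05],[0,0,0,0,0,0,0.05],[0,0,0,0,0,0,0.05],[0,0,0,0,0,0,0.05],[0,0,0,0,0,0,0.05]]' >/dev/null; python3 -c "
from h import *
avg(8)"
```

```text
theta 3.560 R 55.0 Ftan -5.73 +- 0.50 Frad -0.12; spring 3.94 t 25.1
```

```bash
python3 -m handwheel '[[0,0,0,0.0089,0.016,0,0.05],[0,0,0,0,0,0,0.05],[0,0,0,0,0,0,0.05],[0,0,0,0,0,0,0.05],[0,0,0,0,0,0,0.05],[0,0,0,0,0,0,0.05],[0,0,0,0,0,0,0.05],[0,0,0,0,0,0,0.05]]' >/dev/null; python3 -c "
from h import *
avg(8)"
```

```text
theta 3.659 R 55.0 Ftan -6.18 +- 0.53 Frad 0.48; spring 4.00 t 26.4
```

```bash
python3 -m handwheel '[[0,0,0,0.0105,0.015,0,0.05],[0,0,0,0,0,0,0.05],[0,0,0,0,0,0,0.05],[0,0,0,0,0,0,0.05],[0,0,0,0,0,0,0.05],[0,0,0,0,0,0,0.05],[0,0,0,0,0,0,0.05],[0,0,0,0,0,0,0.05]]' >/dev/null; python3 -c "
from h import *
avg(8)"
```

```text
theta 3.748 R 55.0 Ftan -8.70 +- 0.38 Frad 0.10; spring 4.04 t 27.6
```

The load has started to rise: about 3 N at the sleeve above the plateau, so roughly 24 N at the ram. Half a step more.

```bash
python3 -m handwheel '[[0,0,0,0.0059,0.0071,0,0.05],[0,0,0,0,0,0,0.05],[0,0,0,0,0,0,0.05],[0,0,0,0,0,0,0.05],[0,0,0,0,0,0,0.05],[0,0,0,0,0,0,0.05],[0,0,0,0,0,0,0.05],[0,0,0,0,0,0,0.05]]' >/dev/null; python3 -c "
from h import *
avg(10)
im=snap('side','s3.png'); im2=snap('scene','c3.png')"
```

```text
theta 3.793 R 55.0 Ftan -9.92 +- 0.49 Frad 0.30; spring 4.07 t 28.9
```

About 30 N at the ram (load 4.15 N above the sliding plateau). Now I'll wind back under control.

```bash
python3 -m handwheel '[[0,0,0,-0.0059,-0.0071,0,0.05],[0,0,0,-0.0194,-0.031,0,0.05],[0,0,0,-0.0128,-0.0343,0,0.05],[0,0,0,-0.0058,-0.0361,0,0.05],[0,0,0,0.0015,-0.0366,0,0.05],[0,0,0,0.0088,-0.0355,0,0.05],[0,0,0,0.0156,-0.0331,0,0.05],[0,0,0,0.0219,-0.0293,0,0.05]]'; python3 st.py; python3 -m handwheel '[[0,0,0,0.0273,-0.0244,0,0.05],[0,0,0,0.0316,-0.0185,0,0.05],[0,0,0,0.0346,-0.0118,0,0.05],[0,0,0,0.0363,-0.0047,0,0.05],[0,0,0,0.0365,0.0026,0,0.05],[0,0,0,0.0353,0.0098,0,0.05],[0,0,0,0.0326,0.0166,0,0.05],[0,0,0,0.0287,0.0228,0,0.05]]'; python3 st.py;  python3 -m handwheel '[[0,0,0,0.0236,0.028,0,0.05],[0,0,0,0.0175,0.0321,0,0.05],[0,0,0,0.0108,0.035,0,0.05],[0,0,0,0,0,0,0.05],[0,0,0,0,0,0,0.05],[0,0,0,0,0,0,0.05],[0,0,0,0,0,0,0.05],[0,0,0,0,0,0,0.05]]'; python3 st.py
```

```text
time_s: 29.75
eef_pos: [0.5102, 0.0977, 0.1227]
eef_rot: [-0.0, 0.668, 0.744, 0.001]
wrist_force: [2.8, 6.7, 6.2]
opening: 0.267
grasp_force: 59.7
theta 2.379 R 55.4 z 122.7 | Ftan -1.85 Frad -7.00 Fz 6.21 spring 3.30 open 0.267 grip 59.7
time_s: 30.55
eef_pos: [0.5002, 0.1755, 0.1228]
eef_rot: [0.001, 0.668, 0.744, 0.0]
wrist_force: [2.7, -1.4, 6.5]
opening: 0.267
grasp_force: 59.4
theta 0.803 R 55.3 z 122.8 | Ftan -0.54 Frad -2.98 Fz 6.48 spring 2.44 open 0.267 grip 59.4
time_s: 31.35
eef_pos: [0.5268, 0.1939, 0.1228]
eef_rot: [0.0, 0.668, 0.744, 0.0]
wrist_force: [1.3, 2.6, 7.8]
opening: 0.266
grasp_force: 59.7
theta 0.208 R 55.1 z 122.8 | Ftan -2.05 Frad 2.03 Fz 7.78 spring 2.11 open 0.266 grip 59.7
```

```bash
python3 -m handwheel '[[0,0,0,0.0026,0.0182,0,0.05],[0,0,0,0.0011,0.0182,0,0.05],[0,0,0,0,0,0,0.05],[0,0,0,0,0,0,0.05],[0,0,0,0,0,0,0.05],[0,0,0,0,0,0,0.05],[0,0,0,0,0,0,0.05],[0,0,0,0,0,0,0.05]]' >/dev/null; python3 st.py
python3 - <<'E'
from h import *
s=snap('side','s4.png'); c=snap('scene','c4.png'); b=cv2.imread('pics/s3.png')
o=np.zeros((600,800,3),np.uint8)
o[:300,:400]=cv2.resize(b[190:295,215:355],(400,300),interpolation=cv2.INTER_CUBIC)
o[:300,400:]=cv2.resize(s[190:295,215:355],(400,300),interpolation=cv2.INTER_CUBIC)
o[300:,:400]=cv2.resize(c[180:285,280:420],(400,300),interpolation=cv2.INTER_CUBIC)
o[300:,400:]=cv2.resize(c[220:270,290:357],(400,300),interpolation=cv2.INTER_CUBIC)
cv2.imwrite('pics/c4c.png',o)
E
```

```text
theta 0.007 R 55.0 z 122.8 | Ftan -2.07 Frad 2.33 Fz 6.36 spring 2.00 open 0.263 grip 59.8
```

View pics/c4c.png

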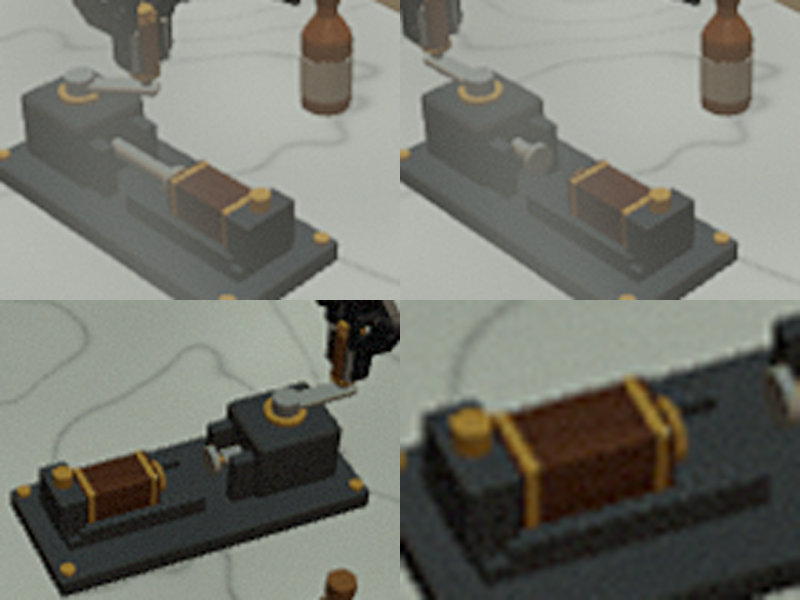

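The pictures show the cap disc flush with the wood, the case against the stop block, and the ram and crank back at rest. Now release and withdraw.

```bash
python3 -m handwheel '[[0,0,0,0,0,0,0.7],[0,0,0,0,0,0,0.7],[0,0,0,0,0,0,0.7],[0,0,0,0,0,0,0.7],[0,0,0,0,0,-0.06,0.7],[0,0,0,0,0,-0.1,0.7],[0,0,0,0,0,-0.15,0.7],[0,0,0,0,0,-0.15,0.7]]' && python3 -m handwheel '[[0,0,0,0,0,0,0.7],[0,0,0,0,0,0,0.7],[0,0,0,0,0,0,0.7],[0,0,0,0,0,0,0.7],[0,0,0,0,0,0,0.7],[0,0,0,0,0,0,0.7],[0,0,0,0,0,0,0.7],[0,0,0,0,0,0,0.7]]'
python3 - <<'E'
from h import *
f='w7.png'; im=snap('wrist',f); hsv=cv2.cvtColor(im,cv2.COLOR_BGR2HSV)
m=cv2.inRange(hsv,(15,120,80),(35,255,255)); n,l,st,c=cv2.connectedComponentsWithStats(m)
for i in range(1,n):
    if st[i,4]>60: print(c[i].round(1),st[i].tolist())
o=ctrl.get_obs(); print(o['eef_pos'],o['wrist_force'].round(1))
P=np.array([.5439,.1416,.162])+[-.1072*.055,.9942*.055,0]; print('sleeve top expected at',pix(f,P))
cv2.imwrite('pics/w7c.png',im[150:,150:500])
E
```

```text
time_s: 33.05
eef_pos: [0.5367, 0.196, 0.2606]
eef_rot: [-0.001, 0.668, 0.744, -0.001]
wrist_force: [1.2, -0.0, -0.1]
opening: 0.701
grasp_force: 0.0
time_s: 33.85
eef_pos: [0.5376, 0.1962, 0.26]
eef_rot: [-0.0, 0.668, 0.744, -0.0]
wrist_force: [-0.2, -0.8, -0.3]
opening: 0.702
grasp_force: 0.0
[370.5  13.8] [331, 0, 82, 35, 2075]
[277.5 206.5] [272, 201, 12, 12, 113]
[374.3 206.9] [369, 201, 12, 12, 110]
[326.6 216.1] [311, 210, 31, 20, 102]
[326.  250.4] [307, 224, 39, 66, 1360]
[545.4 332.2] [520, 308, 50, 49, 1419]
[325.6 361.4] [314, 352, 25, 20, 408]
[574.3 364.4] [562, 354, 25, 21, 400]
[325.4 378.9] [309, 376, 34, 6, 173]
[285.8 414.4] [281, 410, 10, 10, 74]
[364.6 414.8] [360, 410, 10, 10, 73]
[325.7 420. ] [309, 416, 33, 8, 164]
[491.4 467.7] [472, 444, 40, 36, 696]
[0.53765984 0.19625408 0.26006707] [-0.9 -0.3 -0.1]
sleeve top expected at [326.28478969 246.30584609]
```

View pics/w7c.png

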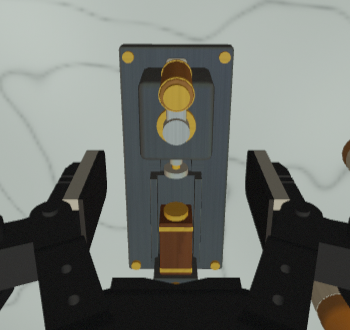

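The final view shows the crank at its rest, with the sleeve end at (326,246) where expected. The ram is drawn back, the closed case lies in the channel, and the gripper is clear.

```bash
python3 -c "
from bench import ctrl
print(ctrl.hand_in())"
```

```text
the job is handed in; nothing more can be done
None
```

I handed the job in at about 34 s: the case lies closed in the channel with its cap looking flush, pressed at an estimated 30 N (felt at the sleeve), the crank was wound back to rest before release, and the bottles, dish and cup were not touched; no verdict was returned.

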